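# Let the sprung tying vise close on a gift tin

### The arm

A 7-joint arm with a two-finger parallel gripper is mounted at the origin on a cart in front of the work surface, level with it; the furniture and walls round the work are solid. World frame = base frame: x ahead of the robot, y to its left, z up, the work surface at z = 0. Lengths are in mm, angles in rad, forces in N, time in s.
With the tool pointing down it reaches from about 400 to 875 mm from the base axis. Payload 6.5 kg.
Tool frame: the origin (TCP) lies between the finger pads; the fingertips stand 11 mm ahead of it and the grasp point (between the pads) lies 8 mm behind it (robot.tcp_to_tips is the z of the fingertips in the tool frame, in mm); z points along the fingers, y is the line along which they close (so a half turn about z gives the same grasp; the last joint's range is limited). The gripper opens to 85 mm and grips with 20 to 120 N. Pads are 22 mm wide; open, the fingers measure 114 mm over their backs; the gripper's body (76 mm by 85 mm) begins 54 mm behind the grasp point. The pads swing forward as they close: fully open they stand 13 mm farther back than shut.
Start: joints at [-1.21, 0.536, -0.004, 1.538, 0.003, 1.067, -0.071], TCP at [269.068, 591.686, 242.29] pointing down, gripper open.
Joint ranges: [-2.7, 2.7], [-0.37, 2.16], [-1.27, 1.26], [0.24, 2.4], [-1.31, 4.45], [0.19, 1.91], [-2.76, 2.76]. Speed limits (rad/s): [2.39, 2.39, 3.14, 3.14, 3.14, 3.14, 3.14].

### API

Orientations are given as a unit quaternion [x, y, z, w].
In Python, from cell import robot gives the robot as it stands. The module is installed in compiled form; this text tells all that it offers.
- The arm moves only by the tool jog_arm, never from a script. Its argument "rows" is a list of rows, each an object of numbers: "tx", "ty", "tz": the shift along the world's x, y, z in m; "rx", "ry", "rz": the turn, a rotation vector about the world's x, y, z in rad; "gripper": the finger opening in m, from 0 to 0.0854. A call has 1 to 8 rows; each row shifts and turns the commanded pose from where the row before left it; what a row does not reach is not made up. A row lasts 1/12 s, in which the tool goes at most 41.7 mm and 7.16 degrees, less where a joint would pass 70% of its speed; a pose out of reach is approached as far as the arm can. A call with a gripper value outside its range is refused whole. The fingers move at their own pace and stop on an object; the grip force is fixed at half the most. Time passes only in rows, so rows that do not move let the fingers close. It gives the time, the measured TCP pose, the force, the opening and the grip force at its end, in the units of the state.
- robot.get_obs(): the state, without advancing time (a new reading comes with each control period).
- robot.read_camera(name): name is "scene" or "side" or "wrist"; returns (picture, depth): 480x640x3 uint8, red, green, blue; 480x640 float32, mm along the optical axis (not along the pixel's ray), 0 where there is no reading.
- robot.get_calibration(name): a dict with "vfov" (degrees; the focal length in pixels is half the picture's height over the tangent of half this angle, whatever the lens; pixels are square), "cx", "cy" (the principal point, pixels), "distortion" ([k1, k2, p1, p2, k3] as OpenCV has them; the pictures are not rectified), "eye" and "rotation" of the camera in the world. Camera axes: x right, y up, looking along -z (the intrinsics and any distortion apply to the point x, -y, -z); pixel columns grow to the right and rows downward; lengths in mm; the calibration is good to about 2 mm. A picture is of the moment at which its call begins: read the wrist's pose just before it. get_calibration takes no time and is no camera call; for the wrist camera it gives the pose at the moment of the call.
- robot.hand_in(): hands the job in; it is judged then, once.
The state is a dict: "clock": time; "joint_positions": joint angles; "qvel": joint speeds; "joint_torque": joint torques, N m; "eef_pos": TCP position; "ee_rot": TCP orientation; "wrist_force": force on the tool from outside, world axes, zero at the start; "moment": the same for the moment, N m; "width": finger opening in mm; "grip_force": force on a finger pad.
Only numpy, scipy, OpenCV 4.12 (cv2) and the standard library are available. Lean on these libraries where they do the work, as an engineer would, in place of code of your own. Each camera call takes 0.05 s, during which the arm holds its last target. There are 200 camera calls.

### The job

Lay the red tin from the front left of the table flat on the bed of the tying vise, centred between the two jaws with its long side running from jaw to jaw. Then take the crank's wooden knob, lift it so that its pawl clears the ratchet ring, and let the crank turn back slowly under the springs, keeping hold of it, until the moving jaw has closed on the tin and grips it. Let the pawl down again, let go, and leave the jars and the ribbon reels alone.

Things in the scene. Friction and masses are not known exactly. Their poses are not given: they have to be found in the camera images.
- tin: The flat red tin with a shut lid, loose, 62 (x) x 94 (y) x 25 (z) mm, 96 mm long at the lid, about 0.15 kg. Lies flat on the table to the left of the vise. Origin: the middle of its underside; y runs along its length. Grasp it from above across the 62 mm.
- vise: Tying vise, fixed: dark board 112 x 344 mm, grey gear housing with crank at its -y end, two cork-faced wooden jaws (80 mm wide, tops at z = 64 mm) on a bed at its +y end. Origin on the table (board y = -179 to +165 mm); y runs from crank to fixed jaw, z up. Bed top z = 24 mm, 84 mm wide, nothing higher beside it. Cork faces: fixed y = +135 mm, moving +5 mm at the start.
- seat (a point): Point on top of the vise's bed, at x = 0, y = +80 mm, z = 24 mm of the vise: the middle of a good place to lay the tin (10 mm from the middle of the open gap, towards the fixed jaw). The axes are those of the vise.
- crank_axis (a point): Point on the crank's upright axis, at x = 0, y = -115 mm, z = 131 mm of the vise (axes of the vise): the height of the middle of the knob when down. The knob runs round it on a 55 mm radius, on a flat arm at z = 96 to 104 mm over a ring of 18 saw teeth (7 mm high, tops at z = 85 mm) on a flange 128 mm across on the gear housing (100 x 100 mm).
- knob: The crank's upright round wooden grip, 29 mm in diameter, 42 mm high; origin in the middle of its underside, z = 110 mm of the vise when down. It spins freely on its own axis, so it can be pinched from above and led round without turning the gripper. It slides straight up and down with the pawl below it.
- pawl (a joint): How far knob and pawl are lifted (m): 0 down in a ratchet gap, clear of the teeth above 0.0075, stop at 0.016. A light spring (about 2 to 3 N) pushes it down. On top of a tooth it rests at 0.0065.
- crank (a joint): Crank angle (rad), 0 at the start, where the pawl holds it. Grows as it turns back, counterclockwise from above. At angle a the knob lies at a - 163 degrees from the vise's +x about crank_axis (at 0: to -x, the robot's side). The springs push the knob along with 6 N at first, 4 N at the end; let go with the pawl up it runs away. At about 2.5 the jaw meets the tin; turning on only squeezes it.
- ribbon_red: A flat reel of red ribbon, 68 mm across, 22 mm high, behind the vise; leave it alone.
- ribbon_pink: A flat reel of pink ribbon, 72 mm across, 26 mm high, at the right; leave it alone.
- jar_small: A sweet jar with a red cap, 70 mm across, 90 mm high, at the right; leave it alone.
- jar_tall: A sweet jar with a green cap, 89 mm across, 137 mm high, behind on the left; leave it alone.
- jaw: The moving jaw; its origin lies on the vise's origin at the start and moves with the jaw, so its y in the vise's frame is the travel towards the fixed jaw: 14 mm for each radian of the crank. Springs push it closed with 22 N at 0 and 15 N at 35 mm, where it grips a tin lying lengthwise against the fixed jaw; until then it pushes the tin along the bed. Without a tin it stops at 50 mm.

How it is judged (in metres and radians):
On the way, in this order (a step that is already met when the one before it is completed fails the run):
1. the tin lies flat on the vise's bed between the open jaws, lengthwise from jaw to jaw, and is let go while the pawl still holds the crank (x of tin in the frame of vise between -0.014 and 0.014 m and y of tin in the frame of vise between 0.05 and 0.09 m and z of tin in the frame of vise between 0.02 and 0.029 m and angle between the y axis of tin and the y axis of vise, either way round below 0.2 rad and contact force between the fingers and tin below 0.1 N and y of jaw in the frame of vise below 0.004 m and value of joint pawl below 0.004 m), for 0.2 s.
2. with the knob held and the pawl lifted clear of the teeth, the crank is turning back and the jaw is on its way, half closed (value of joint pawl above 0.0065 m and y of jaw in the frame of vise between 0.012 and 0.028 m and contact force between the fingers and knob above 0.5 N), for 0.05 s.
At the end, for the whole second after the job is handed in: The tin lies flat on the bed, within 14 mm and 0.1 rad of the vise's centre line, gripped lengthwise by the jaws (more than 5 N from the moving jaw, whose travel is 30 to 38 mm); the pawl is down (lifted less than 9 mm); all is let go and at rest (contact force between jaw and tin above 5 N and y of jaw in the frame of vise between 0.03 and 0.038 m and value of joint pawl below 0.009 m and x of tin in the frame of vise between -0.014 and 0.014 m and z of tin in the frame of vise between 0.02 and 0.029 m and angle between tin's own z axis and vertical below 0.08 rad and angle between the y axis of tin and the y axis of vise, either way round below 0.1 rad and linear speed of tin below 0.02 m/s and velocity of joint crank between -0.1 and 0.1 rad/s); the robot touches nothing.
It fails at once if the crank is let run back faster than 5 rad/s (velocity of joint crank above 5 rad/s).
It fails at once if the tin is crushed: more than 110 N from the jaw (contact force between jaw and tin above 110 N).
It fails at once if a jar or a ribbon reel is moved more than 30 mm (distance of any of ribbon_red, ribbon_pink, jar_small, jar_tall from where it was at the start of the episode above 0.03 m).
It also fails if it takes over 51 s, if anything falls off the work surface, if the arm or the gripper's body presses on something with over 40 N, if the wrist force passes 120 N, or if a joint passes its speed limit or range.

## Working session

There is one attempt and no reset: what is moved stays moved. The work goes in short steps, Python scripts to look and compute and a tool call to move; the robot and the scene stay as the last step left them, time stands still between calls to the robot, and variables do not carry over. Pictures are saved under pics/ and viewed, at most 10 in all, crops included, and the job is handed in when it is done.

Besides the shell and the picture viewer there is one more tool, called after ">>>" by a JSON object that holds its "fn" and its "kwargs". jog_arm: Moves the arm, as the interface text tells. Its arguments: {"type":"object","properties":{"rows":{"type":"array","items":{"type":"object","properties":{"tx":{"type":"number"},"ty":{"type":"number"},"tz":{"type":"number"},"rx":{"type":"number"},"ry":{"type":"number"},"rz":{"type":"number"},"gripper":{"type":"number"}}}}},"required":["rows"]}

```bash
mkdir -p pics; cat > h.py <<'E'
import numpy as np, cv2
from cell import robot
def cal(n):
    c=robot.get_calibration(n); f=240/np.tan(np.radians(c["vfov"])/2)
    K=np.array([[f,0,c["cx"]],[0,f,c["cy"]],[0,0,1.]])
    return K,np.array(c["distortion"],float),np.array(c["eye"],float),np.array(c["rotation"],float).reshape(3,3)
def ray(c,uv):
    K,d,e,R=c
    p=cv2.undistortPoints(np.array(uv,float).reshape(-1,1,2),K,d).reshape(-1,2)
    v=np.c_[p[:,0],-p[:,1],-np.ones(len(p))]
    return e,v@R.T
def onz(c,uv,z):
    e,v=ray(c,uv); return e+v*((z-e[2])/v[:,2])[:,None]
def cloud(c,D):
    v,u=np.mgrid[0:480,0:640]; uv=np.c_[u.ravel(),v.ravel()]
    e,r=ray(c,uv); return (e+r*D.reshape(-1,1)).reshape(480,640,3)
E
python3 - <<'E'
from h import *
for n in("scene","side"):
    im,D=robot.read_camera(n); cv2.imwrite(f"pics/{n}0.png",im[...,::-1]); np.savez(f"{n}0.npz",im=im,D=D)
    print(n,robot.get_calibration(n))
o=robot.get_obs();print(o)
E
```

```text
scene {'vfov': 47.50903097124672, 'cx': 323.97454666157364, 'cy': 237.6284962662274, 'distortion': array([0.02702713, 0.        , 0.        , 0.        , 0.        ]), 'eye': array([-186.24005148, -880.49375845,  945.63409422]), 'rotation': array([ 0.41800682, -0.15052084, -0.32338412,  0.83548578])}
side {'vfov': 43.02612344475381, 'cx': 320.4864673858607, 'cy': 241.4649814338173, 'distortion': array([-0.11505461,  0.        ,  0.        ,  0.        ,  0.        ]), 'eye': array([  162.11238758, -1170.47821959,   833.40926467]), 'rotation': array([ 0.47186161, -0.07642461, -0.13655977,  0.86767352])}
{'clock': 0.1, 'joint_positions': array([-1.21020161,  0.53709892, -0.00443948,  1.53874991,  0.00257866,
        1.06728909, -0.07123512]), 'qvel': array([-0.00241344, -0.00203768,  0.00093083, -0.00322169,  0.00152056,
       -0.00105487,  0.00280391]), 'joint_torque': array([ 2.35217158e-03, -5.84566998e+01,  1.05190203e+00, -2.59772873e+01,
        1.26733704e-02,  4.62974247e-03, -2.64856126e-06]), 'eef_pos': array([268.85309852, 591.20156738, 241.50466619]), 'ee_rot': array([ 2.11768173e-01,  9.77319624e-01, -7.60948025e-04, -1.16337052e-04]), 'wrist_force': array([-0.21586413,  0.19147283, -0.12620331]), 'moment': array([0.01890091, 0.02420691, 0.05962803]), 'grip_force': 0.0, 'width': 85.42689500426425}
```

```bash
sed -i 's/np.array(c\["rotation"\],float).reshape(3,3)/Rotation.from_quat(c["rotation"]).as_matrix()/; 1a from scipy.spatial.transform import Rotation' h.py; python3 -c "
from h import *
P=cloud(cal('scene'),np.load('scene0.npz')['D']);print(P[240,320],P[400,320],np.load('scene0.npz')['D'][240,320])"
```

```text
[ 6.13656876e+02  5.84020325e+01 -2.40009166e-01] [ 295.15734298 -299.29255462  -84.2991489 ] 1554.305
```

View pics/scene0.png

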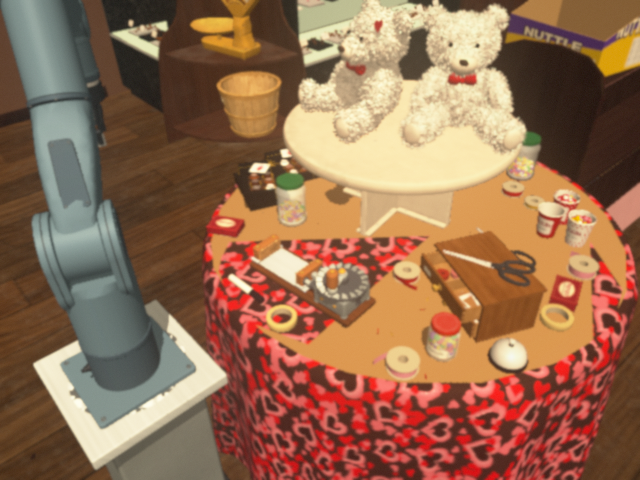

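View pics/side0.png

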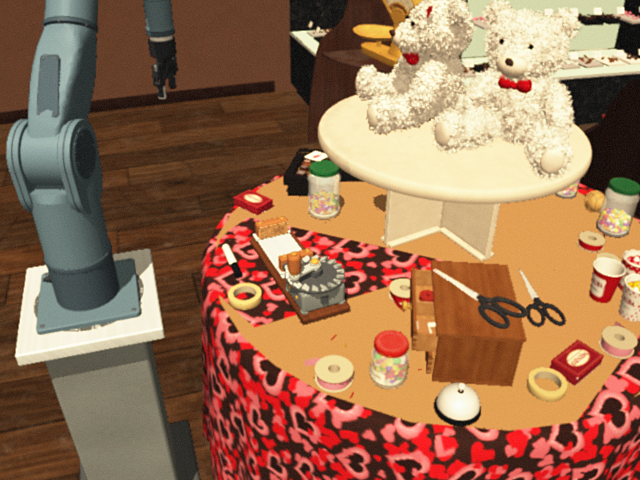

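```bash
python3 - <<'E'
from h import *
for n,bt,bv in(("scene",(200,212,250,240),(240,230,385,330)),("side",(225,185,280,218),(240,210,360,325))):
    z=np.load(n+'0.npz'); im=z['im'];D=z['D'];c=cal(n);P=cloud(c,D)
    hsv=cv2.cvtColor(im,cv2.COLOR_RGB2HSV)
    x0,y0,x1,y1=bt
    m=np.zeros((480,640),bool);m[y0:y1,x0:x1]=1
    red=((hsv[...,0]<8)|(hsv[...,0]>172))&(hsv[...,1]>130)&m
    q=P[red]; q=q[(q[:,2]>18)&(q[:,2]<34)]
    r=cv2.minAreaRect(q[:,:2].astype(np.float32)); print(n,'tin',len(q),q.mean(0),r)
    x0,y0,x1,y1=bv; S=P[y0:y1,x0:x1]; H=hsv[y0:y1,x0:x1]
    for k,m2 in dict(bed=(H[...,1]<70)&(H[...,2]>150)&(abs(S[...,2]-24)<6),jaws=(abs(S[...,2]-64)<4),arm=abs(S[...,2]-100)<6,knob=(S[...,2]>140)&(S[...,2]<162),flange=abs(S[...,2]-82)<6).items():
        q=S[m2]; 
        if len(q)>5: print(n,k,len(q),q.mean(0).round(1),cv2.minAreaRect(q[:,:2].astype(np.float32)))
        if k=='jaws' and len(q)>5:
            n_,L,st,ce=cv2.connectedComponentsWithStats(m2.astype(np.uint8))
            for i in range(1,n_):
                if st[i,4]>15: w=S[L==i]; print('   jaw',st[i],w.mean(0).round(1),cv2.minAreaRect(w[:,:2].astype(np.float32)))
    # overhead disk
    q=P[(P[...,2]>150)&(P[...,2]<400)&(P[...,0]>300)&(abs(P[...,1])<900)]
    print('high',q.min(0),q.max(0),q.mean(0)); 
    q=q[(q[:,2]<330)]; print([ (lo,q[(q[:,2]>lo)&(q[:,2]<lo+30)].min(0).round() if ((q[:,2]>lo)&(q[:,2]<lo+30)).any() else 0) for lo in range(150,330,30)])
    big=cv2.resize(im[180:340,190:400],None,fx=3.8,fy=3.5,interpolation=2); 
    if n=='scene': cv2.imwrite('pics/crop.png',big[...,::-1][:600,:800])
E
```

```text
scene tin 325 [439.85733533 279.1394428   24.5634529 ] ((443.2119445800781, 284.6748962402344), (68.4925537109375, 98.51034545898438), 31.8981876373291)
scene bed 915 [449.   15.6  24.2] ((455.114013671875, -51.79930114746094), (176.86553955078125, 302.19622802734375), 24.776813507080078)
scene jaws 427 [453.7 -27.3  63.7] ((459.6118469238281, -61.98870849609375), (96.36116790771484, 327.587890625), 7.1480255126953125)
   jaw [ 13   4  27  17 174] [448.   86.5  63.7] ((449.51202392578125, 86.46794891357422), (79.57976531982422, 28.562273025512695), 8.795001983642578)
   jaw [ 55  29  27  19 183] [464.3 -69.6  63.8] ((463.50421142578125, -68.35366821289062), (81.66319274902344, 26.849918365478516), 6.173579216003418)
   jaw [95 70 17  7 51] [ 440.3 -219.5   64.1] ((441.80859375, -220.55174255371094), (19.02842903137207, 37.474571228027344), 54.34323501586914)
scene arm 96 [ 449.7 -192.2  101.6] ((452.31292724609375, -190.0268096923828), (74.9459228515625, 20.974403381347656), 18.869028091430664)
scene knob 113 [ 424.3 -199.4  149.5] ((426.3924255371094, -196.78482055664062), (26.90090
[... 1800 characters left out ...]
625), (82.31783294677734, 26.5651798248291), 19.2432918548584)
side knob 129 [ 423.6 -202.3  148.7] ((423.591552734375, -199.8043670654297), (25.39751625061035, 26.043012619018555), 72.52725982666016)
side flange 1149 [ 480.5 -188.1   79.8] ((476.4718322753906, -178.90362548828125), (128.6112060546875, 120.35912322998047), 36.29780197143555)
high [ 300.07056272 -304.79014572  150.03317373] [1598.64298867  659.12546338  399.99886641] [844.38815445 -74.83117736 303.85177551]
[(150, array([ 413., -212.,  150.])), (180, array([1579.,  114.,  180.])), (210, array([1580.,  128.,  210.])), (240, array([ 562., -302.,  240.])), (270, array([ 300., -300.,  270.])), (300, array([ 300., -305.,  300.]))]
```

View pics/crop.png

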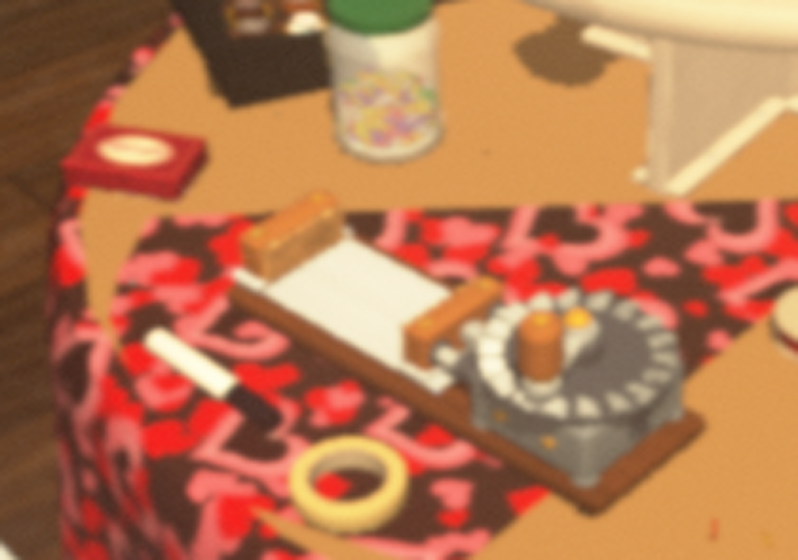

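>>> {"fn": "jog_arm", "kwargs": {"rows": [{"tx": 0.02, "ty": -0.035, "tz": -0.003, "rz": -0.075}, {"tx": 0.02, "ty": -0.035, "tz": -0.003, "rz": -0.075}, {"tx": 0.02, "ty": -0.035, "tz": -0.003, "rz": -0.075}, {"tx": 0.02, "ty": -0.035, "tz": -0.003, "rz": -0.075}, {"tx": 0.02, "ty": -0.035, "tz": -0.003, "rz": -0.075}, {"tx": 0.02, "ty": -0.035, "tz": -0.003, "rz": -0.075}, {"tx": 0.02, "ty": -0.035, "tz": -0.003, "rz": -0.075}, {"tx": 0.02, "ty": -0.035, "tz": -0.003, "rz": -0.075}]}}

```text
invalid input
```

>>> {"fn": "jog_arm", "kwargs": {"rows": [{"tx": 0.0, "ty": -0.001}, {}]}}

```text
invalid input
```

```bash
python3 - <<'E'
from h import *
o=robot.get_obs(); c=cal("wrist"); im,D=robot.read_camera("wrist"); cv2.imwrite("pics/w1.png",im[...,::-1])
print(o["eef_pos"],o["ee_rot"],c[2])
hsv=cv2.cvtColor(im,cv2.COLOR_RGB2HSV); P=cloud(c,D)
m=((hsv[...,0]<8)|(hsv[...,0]>170))&(hsv[...,1]>110)&(abs(P[...,2]-25)<5)
m=cv2.morphologyEx(m.astype(np.uint8),cv2.MORPH_OPEN,np.ones((3,3)))
for k in sorted(cv2.findContours(m,0,2)[0],key=cv2.contourArea)[-2:]:
    q=onz(c,k.reshape(-1,2),25)[:,:2]; print(cv2.contourArea(k),k.reshape(-1,2).mean(0),cv2.minAreaRect(q.astype(np.float32)))
for n in("scene",):
    z=np.load(n+'0.npz');P=cloud(cal(n),z['D']); S=P[165:225,270:312]; q=S[(S[...,2]>100)&(S[...,2]<150)]; print('jar',np.median(q,0),q.min(0),q.max(0))
E
```

```text
[268.85309852 591.20156738 241.50466619] [ 2.11768173e-01  9.77319624e-01 -7.60948025e-04 -1.16337052e-04] [195.5232947  623.56619971 373.63074313]
jar [609.00608033 177.75387999 133.98273713] [575.01068441 148.35307942 100.03988009] [662.53766401 233.98560348 143.31982228]
```

View pics/w1.png

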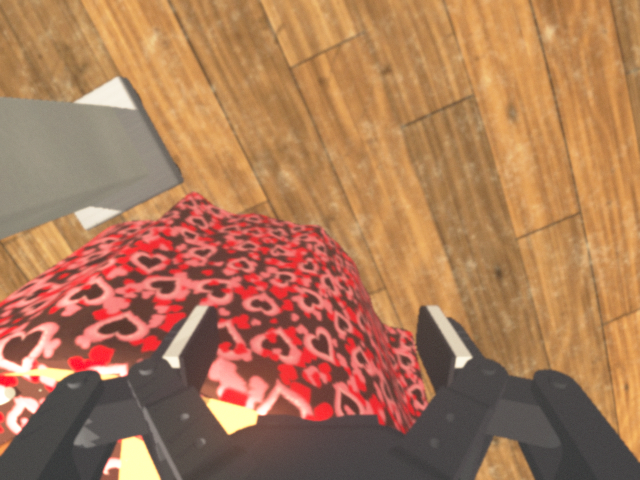

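The moves were refused, so the picture only shows the floor and the table edge from the start pose, with the tin out of view. I'll retry with complete rows.

>>> {"fn": "jog_arm", "kwargs": {"rows": [{"tx": 0.02, "ty": -0.035, "tz": -0.003, "rx": 0, "ry": 0, "rz": -0.075, "gripper": 0.085}, {"tx": 0.02, "ty": -0.035, "tz": -0.003, "rx": 0, "ry": 0, "rz": -0.075, "gripper": 0.085}, {"tx": 0.02, "ty": -0.035, "tz": -0.003, "rx": 0, "ry": 0, "rz": -0.075, "gripper": 0.085}, {"tx": 0.02, "ty": -0.035, "tz": -0.003, "rx": 0, "ry": 0, "rz": -0.075, "gripper": 0.085}, {"tx": 0.02, "ty": -0.035, "tz": -0.003, "rx": 0, "ry": 0, "rz": -0.075, "gripper": 0.085}, {"tx": 0.02, "ty": -0.035, "tz": -0.003, "rx": 0, "ry": 0, "rz": -0.075, "gripper": 0.085}, {"tx": 0.02, "ty": -0.035, "tz": -0.003, "rx": 0, "ry": 0, "rz": -0.075, "gripper": 0.085}, {"tx": 0.02, "ty": -0.035, "tz": -0.003, "rx": 0, "ry": 0, "rz": -0.075, "gripper": 0.085}]}}

```text
clock: 0.82
eef_pos: [429.6, 309.8, 218.2]
ee_rot: [0.493, 0.87, -0.0, -0.0]
wrist_force: [0.5, 0.0, -0.3]
width: 85.0
grip_force: 0.0
```

```bash
cat > w.py <<'E'
from h import *
import sys
o=robot.get_obs(); c=cal("wrist"); im,D=robot.read_camera("wrist"); cv2.imwrite(sys.argv[1],im[...,::-1])
print(o["eef_pos"],o["ee_rot"],c[2])
hsv=cv2.cvtColor(im,cv2.COLOR_RGB2HSV); P=cloud(c,D); zt=float(sys.argv[2])
m=((hsv[...,0]<8)|(hsv[...,0]>170))&(hsv[...,1]>110)&(abs(P[...,2]-zt)<6)
m=cv2.morphologyEx(m.astype(np.uint8),cv2.MORPH_OPEN,np.ones((5,5)))
for k in sorted(cv2.findContours(m,0,2)[0],key=cv2.contourArea)[-2:]:
    q=onz(c,k.reshape(-1,2),zt)[:,:2]; print(cv2.contourArea(k),k.reshape(-1,2).mean(0),cv2.minAreaRect(q.astype(np.float32)))
E
python3 w.py pics/w2.png 25
```

```text
[429.55266988 309.79009522 218.1546361 ] [ 4.92672512e-01  8.70214798e-01 -1.12686024e-05 -3.66605803e-05] [387.80687913 377.44734127 350.31239231]
256.5 [303.3 198.2] ((416.6455993652344, 320.4206237792969), (55.14897155761719, 5.5330586433410645), 33.130332946777344)
1821.0 [315.26804124 237.36082474] ((443.21978759765625, 283.1343994140625), (49.240970611572266, 80.28840637207031), 31.21742057800293)
```

View pics/w2.png

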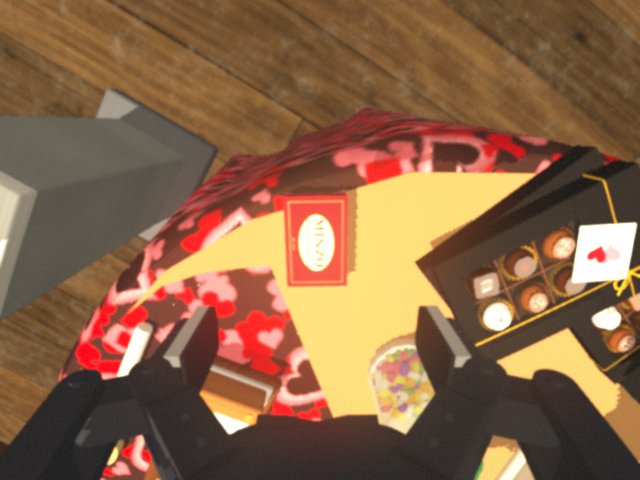

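The tin sits at about (316, 240) px, lined up with the gripper. I'll go down onto it and close.

>>> {"fn": "jog_arm", "kwargs": {"rows": [{"tx": 0.007, "ty": -0.014, "tz": -0.03, "rx": 0, "ry": 0, "rz": 0, "gripper": 0.085}, {"tx": 0.006, "ty": -0.013, "tz": -0.034, "rx": 0, "ry": 0, "rz": 0, "gripper": 0.085}, {"tx": 0, "ty": 0, "tz": -0.038, "rx": 0, "ry": 0, "rz": 0, "gripper": 0.085}, {"tx": 0, "ty": 0, "tz": -0.038, "rx": 0, "ry": 0, "rz": 0, "gripper": 0.085}, {"tx": 0, "ty": 0, "tz": -0.036, "rx": 0, "ry": 0, "rz": 0, "gripper": 0.085}, {"tx": 0, "ty": 0, "tz": -0.018, "rx": 0, "ry": 0, "rz": 0, "gripper": 0.085}, {"tx": 0, "ty": 0, "tz": -0.008, "rx": 0, "ry": 0, "rz": 0, "gripper": 0.085}, {"tx": 0, "ty": 0, "tz": 0, "rx": 0, "ry": 0, "rz": 0, "gripper": 0.085}]}}

```text
clock: 1.53
eef_pos: [440.9, 284.1, 14.7]
ee_rot: [0.491, 0.871, -0.002, -0.001]
wrist_force: [-0.2, -0.0, 0.9]
width: 85.0
grip_force: 0.0
```

>>> {"fn": "jog_arm", "kwargs": {"rows": [{"tx": 0, "ty": 0, "tz": 0, "rx": 0, "ry": 0, "rz": 0, "gripper": 0.05}, {"tx": 0, "ty": 0, "tz": 0, "rx": 0, "ry": 0, "rz": 0, "gripper": 0.05}, {"tx": 0, "ty": 0, "tz": 0, "rx": 0, "ry": 0, "rz": 0, "gripper": 0.05}, {"tx": 0, "ty": 0, "tz": 0, "rx": 0, "ry": 0, "rz": 0, "gripper": 0.05}]}}

```text
clock: 1.87
eef_pos: [443.2, 285.5, 18.2]
ee_rot: [0.491, 0.871, 0.001, 0.001]
wrist_force: [-1.2, 0.0, 7.1]
width: 60.4
grip_force: 65.6
```

>>> {"fn": "jog_arm", "kwargs": {"rows": [{"tx": 0, "ty": 0, "tz": 0.02, "rx": 0, "ry": 0, "rz": 0, "gripper": 0.05}, {"tx": 0, "ty": 0, "tz": 0.035, "rx": 0, "ry": 0, "rz": 0, "gripper": 0.05}, {"tx": 0, "ty": 0, "tz": 0.035, "rx": 0, "ry": 0, "rz": 0, "gripper": 0.05}, {"tx": 0.001, "ty": -0.02, "tz": 0.03, "rx": 0, "ry": 0, "rz": -0.06, "gripper": 0.05}, {"tx": 0.002, "ty": -0.035, "tz": 0, "rx": 0, "ry": 0, "rz": -0.07, "gripper": 0.05}, {"tx": 0.002, "ty": -0.035, "tz": 0, "rx": 0, "ry": 0, "rz": -0.07, "gripper": 0.05}, {"tx": 0.002, "ty": -0.035, "tz": 0, "rx": 0, "ry": 0, "rz": -0.07, "gripper": 0.05}, {"tx": 0.002, "ty": -0.035, "tz": 0, "rx": 0, "ry": 0, "rz": -0.07, "gripper": 0.05}]}}

```text
clock: 2.53
eef_pos: [451.2, 123.5, 137.6]
ee_rot: [0.633, 0.775, 0.001, 0.0]
wrist_force: [0.8, -0.7, -2.2]
width: 60.3
grip_force: 66.5
```

>>> {"fn": "jog_arm", "kwargs": {"rows": [{"tx": 0.002, "ty": -0.035, "tz": 0, "rx": 0, "ry": 0, "rz": -0.06, "gripper": 0.05}, {"tx": 0.001, "ty": -0.035, "tz": 0, "rx": 0, "ry": 0, "rz": -0.03, "gripper": 0.05}, {"tx": 0, "ty": -0.025, "tz": 0, "rx": 0, "ry": 0, "rz": 0, "gripper": 0.05}, {"tx": 0, "ty": -0.01, "tz": 0, "rx": 0, "ry": 0, "rz": 0, "gripper": 0.05}, {"tx": 0, "ty": 0, "tz": 0, "rx": 0, "ry": 0, "rz": 0, "gripper": 0.05}, {"tx": 0, "ty": 0, "tz": 0, "rx": 0, "ry": 0, "rz": 0, "gripper": 0.05}]}}

```text
clock: 3.03
eef_pos: [454.4, 20.3, 136.9]
ee_rot: [0.666, 0.746, 0.001, 0.0]
wrist_force: [0.1, 0.6, -2.6]
width: 60.6
grip_force: 66.5
```

```bash
python3 - <<'E'
from h import *
o=robot.get_obs();print(o["eef_pos"],o["ee_rot"],o["width"])
im,D=robot.read_camera("scene"); cv2.imwrite("pics/s2.png",cv2.resize(im[180:340,190:400],None,fx=3.5,fy=3.5)[...,::-1])
c=cal("wrist"); im,D=robot.read_camera("wrist"); cv2.imwrite("pics/w3.png",im[...,::-1])
E
```

```text
[454.3787288   20.30711066 136.87484154] [6.65809964e-01 7.46120996e-01 7.36940086e-04 9.39524565e-05] 60.55130415108101
```

View pics/w3.png

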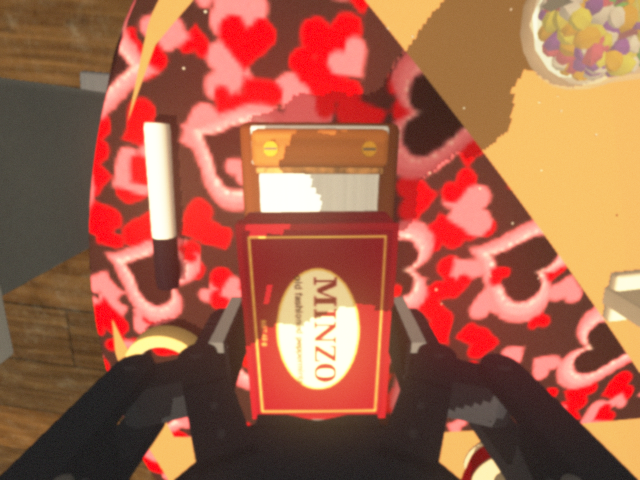

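The wrist view shows the tin held square, edges at 243 and 395 px, with the fixed jaw's screws at (270, 149) and (369, 149). I'll check the jaw position from those screws.

```bash
python3 - <<'E'
from h import *
c=cal("wrist")
a=onz(c,[[270,149],[369,149],[251,148],[389,146],[260,171],[379,170]],64); print(a.round(1))
d=a[1]-a[0];print(np.arctan2(d[1],d[0]),a[:2].mean(0),a[2:4].mean(0))
t=onz(c,[[243,213],[395,213]],144);print(t.round(1),t.mean(0))
E
```

```text
[[419.3  85.   64. ]
 [475.7  91.6  64. ]
 [408.4  84.4  64. ]
 [486.8  94.7  64. ]
 [414.5  71.9  64. ]
 [483.4  80.5  64. ]]
0.11697591832501715 [447.48209544  88.33052735  64.        ] [447.60734925  89.52820797  64.        ]
[[420.9  66.8 144. ]
 [476.7  73.3 144. ]] [448.80013745  70.05552691 144.        ]
```

>>> {"fn": "jog_arm", "kwargs": {"rows": [{"tx": 0.002, "ty": -0.006, "tz": -0.02, "rx": 0, "ry": 0, "rz": 0.004, "gripper": 0.05}, {"tx": 0, "ty": 0, "tz": -0.025, "rx": 0, "ry": 0, "rz": 0, "gripper": 0.05}, {"tx": 0, "ty": 0, "tz": -0.025, "rx": 0, "ry": 0, "rz": 0, "gripper": 0.05}, {"tx": 0, "ty": 0, "tz": -0.014, "rx": 0, "ry": 0, "rz": 0, "gripper": 0.05}, {"tx": 0, "ty": 0, "tz": -0.007, "rx": 0, "ry": 0, "rz": 0, "gripper": 0.05}, {"tx": 0, "ty": 0, "tz": 0, "rx": 0, "ry": 0, "rz": 0, "gripper": 0.05}]}}

```text
clock: 3.63
eef_pos: [455.2, 15.0, 44.1]
ee_rot: [0.663, 0.748, -0.001, -0.001]
wrist_force: [-0.1, -0.3, -1.9]
width: 60.6
grip_force: 66.5
```

>>> {"fn": "jog_arm", "kwargs": {"rows": [{"tx": 0, "ty": 0, "tz": -0.002, "rx": 0, "ry": 0, "rz": 0, "gripper": 0.05}, {"tx": 0, "ty": 0, "tz": 0, "rx": 0, "ry": 0, "rz": 0, "gripper": 0.05}]}}

```text
clock: 3.8
eef_pos: [456.8, 14.3, 43.9]
ee_rot: [0.664, 0.748, 0.001, 0.0]
wrist_force: [0.2, -0.0, -1.9]
width: 60.5
grip_force: 66.5
```

>>> {"fn": "jog_arm", "kwargs": {"rows": [{"tx": -0.001, "ty": 0, "tz": -0.002, "rx": 0, "ry": 0, "rz": 0, "gripper": 0.05}, {"tx": 0, "ty": 0, "tz": -0.001, "rx": 0, "ry": 0, "rz": 0, "gripper": 0.05}, {"tx": 0, "ty": 0, "tz": 0, "rx": 0, "ry": 0, "rz": 0, "gripper": 0.05}]}}

```text
clock: 4.05
eef_pos: [456.3, 14.1, 42.2]
ee_rot: [0.664, 0.748, 0.001, 0.001]
wrist_force: [-3.1, 0.4, 17.8]
width: 60.9
grip_force: 68.5
```

>>> {"fn": "jog_arm", "kwargs": {"rows": [{"tx": 0, "ty": 0, "tz": 0.001, "rx": 0, "ry": 0, "rz": 0, "gripper": 0.05}, {"tx": 0, "ty": 0, "tz": 0, "rx": 0, "ry": 0, "rz": 0, "gripper": 0.066}, {"tx": 0, "ty": 0, "tz": 0, "rx": 0, "ry": 0, "rz": 0, "gripper": 0.085}, {"tx": 0, "ty": 0, "tz": 0, "rx": 0, "ry": 0, "rz": 0, "gripper": 0.085}, {"tx": 0, "ty": 0, "tz": 0, "rx": 0, "ry": 0, "rz": 0, "gripper": 0.085}, {"tx": 0, "ty": 0, "tz": 0.01, "rx": 0, "ry": 0, "rz": 0, "gripper": 0.085}, {"tx": 0, "ty": 0, "tz": 0.03, "rx": 0, "ry": 0, "rz": 0, "gripper": 0.085}, {"tx": 0, "ty": 0, "tz": 0.04, "rx": 0, "ry": 0, "rz": 0, "gripper": 0.085}]}}

```text
clock: 4.72
eef_pos: [452.9, 13.4, 120.9]
ee_rot: [0.664, 0.747, -0.002, -0.002]
wrist_force: [1.5, 0.6, 0.3]
width: 84.6
grip_force: 0.0
```

>>> {"fn": "jog_arm", "kwargs": {"rows": [{"tx": 0, "ty": -0.01, "tz": 0.036, "rx": 0, "ry": 0, "rz": 0, "gripper": 0.085}, {"tx": 0, "ty": -0.01, "tz": 0.036, "rx": 0, "ry": 0, "rz": 0, "gripper": 0.085}, {"tx": 0, "ty": -0.015, "tz": 0.036, "rx": 0, "ry": 0, "rz": 0, "gripper": 0.085}, {"tx": -0.002, "ty": -0.04, "tz": 0, "rx": 0, "ry": 0, "rz": 0, "gripper": 0.085}, {"tx": -0.002, "ty": -0.04, "tz": 0, "rx": 0, "ry": 0, "rz": 0, "gripper": 0.085}, {"tx": 0, "ty": 0, "tz": 0, "rx": 0, "ry": 0, "rz": 0, "gripper": 0.085}, {"tx": 0, "ty": 0, "tz": 0, "rx": 0, "ry": 0, "rz": 0, "gripper": 0.085}]}}

```text
clock: 5.3
eef_pos: [450.5, -103.6, 230.0]
ee_rot: [0.666, 0.746, 0.0, 0.0]
wrist_force: [-0.7, 0.0, -0.2]
width: 84.9
grip_force: 0.0
```

```bash
python3 w.py pics/w4.png 49
```

```text
[ 450.48287272 -103.60071239  230.03530284] [6.66181674e-01 7.45789409e-01 9.41182601e-05 3.54862235e-04] [440.77750016 -25.0377734  362.1461441 ]
336.5 [368.15384615  41.07692308] ((472.44610595703125, 38.504486083984375), (21.75497055053711, 44.48040008544922), 8.820788383483887)
3272.5 [340.69426752  88.77070064] ((456.1701965332031, 11.457313537597656), (50.37812042236328, 82.27793884277344), 7.174365043640137)
```

View pics/w4.png

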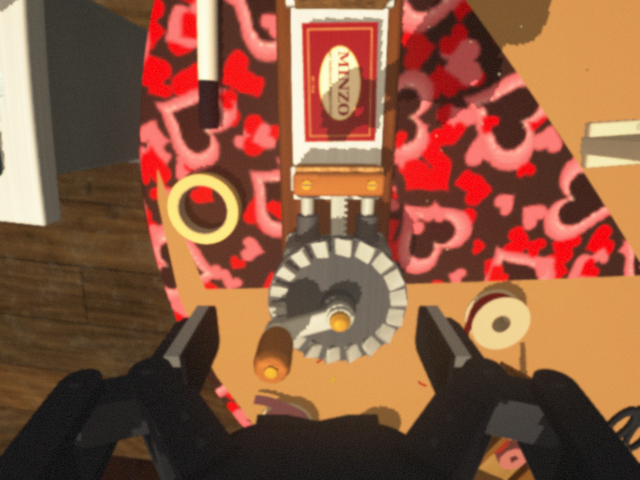

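The tin lies on the bed between the jaws (about 340, 85 px). The knob top is at (270, 371) px and the crank axis screw at (341, 322) px.

```bash
python3 - <<'E'
from h import *
c=cal("wrist"); im,D=robot.read_camera("wrist"); P=cloud(c,D)
print(P[371,270],P[322,341],P[366,272])
k=onz(c,[[270,371]],153)[0]; ax=onz(c,[[341,322]],P[322,341][2])[0]; j=onz(c,[[307,185],[372,185]],64)
print(k,ax,j.mean(0),np.arctan2(*(j[1]-j[0])[1::-1]))
yw=.115; R=np.array([[np.cos(yw),-np.sin(yw)],[np.sin(yw),np.cos(yw)]])
print("axis from jaw", j.mean(0)[:2]+R@[0,-107],"from knob",k[:2]-R@(55*np.array([np.cos(np.radians(-163)),np.sin(np.radians(-163))])))
m=P[(abs(P[...,2]-150)<6)&(np.hypot(P[...,0]-k[0],P[...,1]-k[1])<25)];print(len(m),m.mean(0),np.ptp(m,0))
for A in [ax[:2]]:
  for a in np.arange(0,2.81,.1):
    t=np.radians(-163)+a+yw; print(round(a,1),(55*np.cos(t)).round(1),(55*np.sin(t)).round(1))
E
```

```text
[ 426.6231338  -193.76238882  153.93318997] [ 477.68595156 -169.90035181  116.11741229] [ 427.71153589 -189.71613548  153.27897192]
[ 426.55946437 -194.52768561  153.        ] [ 477.68595156 -169.90035181  116.11741229] [465.79830506 -68.26567504  64.        ] 0.11722081325774805
axis from jaw [ 478.07620072 -174.55891696] from knob [ 476.96363532 -172.51815244]
1060 [ 426.95924409 -192.68269116  151.06312066] [28.62784553 26.01667305 11.78752707]
0.0 -50.4 -22.0
0.1 -48.0 -26.9
0.2 -45.0 -31.6
0.3 -41.6 -35.9
0.4 -37.9 -39.9
0.5 -33.7 -43.5
0.6 -29.2 -46.6
0.7 -24.4 -49.3
0.8 -19.3 -51.5
0.9 -14.1 -53.2
1.0 -8.7 -54.3
1.1 -3.2 -54.9
1.2 2.2 -55.0
1.3 7.7 -54.5
1.4 13.1 -53.4
1.5 18.4 -51.8
1.6 23.5 -49.7
1.7 28.3 -47.1
1.8 32.9 -44.1
1.9 37.1 -40.6
2.0 41.0 -36.7
2.1 44.4 -32.4
2.2 47.5 -27.8
2.3 50.0 -22.9
2.4 52.0 -17.8
2.5 53.6 -12.5
2.6 54.5 -7.1
2.7 55.0 -1.6
2.8 54.9 3.9
```

>>> {"fn": "jog_arm", "kwargs": {"rows": [{"tx": -0.008, "ty": -0.032, "tz": -0.01, "rx": 0, "ry": 0, "rz": 0, "gripper": 0.058}, {"tx": -0.008, "ty": -0.032, "tz": -0.01, "rx": 0, "ry": 0, "rz": 0, "gripper": 0.058}, {"tx": -0.008, "ty": -0.027, "tz": -0.01, "rx": 0, "ry": 0, "rz": 0, "gripper": 0.058}, {"tx": 0, "ty": 0, "tz": -0.02, "rx": 0, "ry": 0, "rz": 0, "gripper": 0.058}, {"tx": 0, "ty": 0, "tz": 0, "rx": 0, "ry": 0, "rz": 0, "gripper": 0.058}, {"tx": 0, "ty": 0, "tz": 0, "rx": 0, "ry": 0, "rz": 0, "gripper": 0.058}, {"tx": 0, "ty": 0, "tz": 0, "rx": 0, "ry": 0, "rz": 0, "gripper": 0.058}]}}

```text
clock: 5.98
eef_pos: [427.9, -190.7, 179.7]
ee_rot: [0.663, 0.749, 0.0, -0.0]
wrist_force: [0.1, 0.4, 0.3]
width: 57.8
grip_force: 0.0
```

>>> {"fn": "jog_arm", "kwargs": {"rows": [{"tx": -0.001, "ty": -0.003, "tz": -0.02, "rx": 0, "ry": 0, "rz": 0, "gripper": 0.058}, {"tx": 0, "ty": 0, "tz": -0.022, "rx": 0, "ry": 0, "rz": 0, "gripper": 0.058}, {"tx": 0, "ty": 0, "tz": -0.01, "rx": 0, "ry": 0, "rz": 0, "gripper": 0.058}, {"tx": 0, "ty": 0, "tz": 0, "rx": 0, "ry": 0, "rz": 0, "gripper": 0.058}, {"tx": 0, "ty": 0, "tz": 0, "rx": 0, "ry": 0, "rz": 0, "gripper": 0.058}]}}

```text
clock: 6.4
eef_pos: [426.5, -194.7, 127.8]
ee_rot: [0.664, 0.748, 0.0, -0.0]
wrist_force: [0.2, -0.1, 0.2]
width: 58.1
grip_force: 0.0
```

>>> {"fn": "jog_arm", "kwargs": {"rows": [{"tx": 0, "ty": 0, "tz": 0, "rx": 0, "ry": 0, "rz": 0, "gripper": 0.015}, {"tx": 0, "ty": 0, "tz": 0, "rx": 0, "ry": 0, "rz": 0, "gripper": 0.015}, {"tx": 0, "ty": 0, "tz": 0, "rx": 0, "ry": 0, "rz": 0, "gripper": 0.015}, {"tx": 0, "ty": 0, "tz": 0, "rx": 0, "ry": 0, "rz": 0, "gripper": 0.015}, {"tx": 0, "ty": 0, "tz": 0, "rx": 0, "ry": 0, "rz": 0, "gripper": 0.015}]}}

```text
clock: 6.82
eef_pos: [426.8, -195.5, 128.4]
ee_rot: [0.664, 0.748, 0.001, 0.001]
wrist_force: [-1.2, 1.4, 6.9]
width: 27.0
grip_force: 58.5
```

>>> {"fn": "jog_arm", "kwargs": {"rows": [{"tx": 0, "ty": 0, "tz": 0.004, "rx": 0, "ry": 0, "rz": 0, "gripper": 0.015}, {"tx": 0, "ty": 0, "tz": 0.004, "rx": 0, "ry": 0, "rz": 0, "gripper": 0.015}, {"tx": 0, "ty": 0, "tz": 0.004, "rx": 0, "ry": 0, "rz": 0, "gripper": 0.015}, {"tx": 0, "ty": 0, "tz": 0, "rx": 0, "ry": 0, "rz": 0, "gripper": 0.015}, {"tx": 0, "ty": 0, "tz": 0, "rx": 0, "ry": 0, "rz": 0, "gripper": 0.015}]}}

```text
clock: 7.23
eef_pos: [427.4, -196.9, 140.4]
ee_rot: [0.664, 0.747, 0.0, 0.002]
wrist_force: [3.4, -4.3, -3.5]
width: 27.2
grip_force: 59.4
```

>>> {"fn": "jog_arm", "kwargs": {"rows": [{"tx": 0.0024, "ty": -0.0049, "tz": 0, "rx": 0, "ry": 0, "rz": 0, "gripper": 0.015}, {"tx": 0.003, "ty": -0.0047, "tz": 0, "rx": 0, "ry": 0, "rz": 0, "gripper": 0.015}, {"tx": 0.0034, "ty": -0.0043, "tz": 0, "rx": 0, "ry": 0, "rz": 0, "gripper": 0.015}, {"tx": 0.0037, "ty": -0.004, "tz": 0, "rx": 0, "ry": 0, "rz": 0, "gripper": 0.015}, {"tx": 0, "ty": 0, "tz": 0, "rx": 0, "ry": 0, "rz": 0, "gripper": 0.015}]}}

```text
clock: 7.65
eef_pos: [441.0, -215.0, 140.1]
ee_rot: [0.664, 0.747, 0.0, 0.002]
wrist_force: [4.9, -3.6, -3.0]
width: 27.3
grip_force: 59.5
```

>>> {"fn": "jog_arm", "kwargs": {"rows": [{"tx": 0.0042, "ty": -0.0036, "tz": 0, "rx": 0, "ry": 0, "rz": 0, "gripper": 0.015}, {"tx": 0.0045, "ty": -0.0031, "tz": 0, "rx": 0, "ry": 0, "rz": 0, "gripper": 0.015}, {"tx": 0.0048, "ty": -0.0027, "tz": 0, "rx": 0, "ry": 0, "rz": 0, "gripper": 0.015}, {"tx": 0.0051, "ty": -0.0022, "tz": 0, "rx": 0, "ry": 0, "rz": 0, "gripper": 0.015}, {"tx": 0.0052, "ty": -0.0017, "tz": 0, "rx": 0, "ry": 0, "rz": 0, "gripper": 0.015}, {"tx": 0.0054, "ty": -0.0011, "tz": 0, "rx": 0, "ry": 0, "rz": 0, "gripper": 0.015}, {"tx": 0.0055, "ty": -0.0006, "tz": 0, "rx": 0, "ry": 0, "rz": 0, "gripper": 0.015}, {"tx": 0.0054, "ty": -0.0001, "tz": 0, "rx": 0, "ry": 0, "rz": 0, "gripper": 0.015}]}}

```text
clock: 8.32
eef_pos: [479.3, -228.4, 139.2]
ee_rot: [0.664, 0.748, -0.0, 0.0]
wrist_force: [4.2, -0.7, -3.1]
width: 27.2
grip_force: 59.5
```

>>> {"fn": "jog_arm", "kwargs": {"rows": [{"tx": 0.0055, "ty": 0.0005, "tz": 0, "rx": 0, "ry": 0, "rz": 0, "gripper": 0.015}, {"tx": 0.0054, "ty": 0.0011, "tz": 0, "rx": 0, "ry": 0, "rz": 0, "gripper": 0.015}, {"tx": 0.0053, "ty": 0.0016, "tz": 0, "rx": 0, "ry": 0, "rz": 0, "gripper": 0.015}, {"tx": 0.0051, "ty": 0.0021, "tz": 0, "rx": 0, "ry": 0, "rz": 0, "gripper": 0.015}, {"tx": 0, "ty": 0, "tz": 0, "rx": 0, "ry": 0, "rz": 0, "gripper": 0.015}]}}

```text
clock: 8.73
eef_pos: [501.9, -222.3, 139.4]
ee_rot: [0.664, 0.748, 0.0, 0.001]
wrist_force: [6.4, -1.9, -2.8]
width: 27.1
grip_force: 59.6
```

>>> {"fn": "jog_arm", "kwargs": {"rows": [{"tx": 0.0048, "ty": 0.0026, "tz": 0, "rx": 0, "ry": 0, "rz": 0, "gripper": 0.015}, {"tx": 0.0046, "ty": 0.003, "tz": 0, "rx": 0, "ry": 0, "rz": 0, "gripper": 0.015}, {"tx": 0.0042, "ty": 0.0035, "tz": 0, "rx": 0, "ry": 0, "rz": 0, "gripper": 0.015}, {"tx": 0.0039, "ty": 0.0039, "tz": 0, "rx": 0, "ry": 0, "rz": 0, "gripper": 0.015}, {"tx": 0.0034, "ty": 0.0043, "tz": 0, "rx": 0, "ry": 0, "rz": 0, "gripper": 0.015}, {"tx": 0.0031, "ty": 0.0046, "tz": 0, "rx": 0, "ry": 0, "rz": 0, "gripper": 0.015}, {"tx": 0.0025, "ty": 0.0049, "tz": 0, "rx": 0, "ry": 0, "rz": 0, "gripper": 0.015}, {"tx": 0, "ty": 0, "tz": 0, "rx": 0, "ry": 0, "rz": 0, "gripper": 0.015}]}}

```text
clock: 9.4
eef_pos: [528.2, -193.3, 139.2]
ee_rot: [0.663, 0.748, 0.001, -0.0]
wrist_force: [7.1, 1.4, -4.2]
width: 27.5
grip_force: 59.5
```

>>> {"fn": "jog_arm", "kwargs": {"rows": [{"tx": 0.001, "ty": 0.0025, "tz": 0, "rx": 0, "ry": 0, "rz": 0, "gripper": 0.015}, {"tx": 0.001, "ty": 0.0026, "tz": 0, "rx": 0, "ry": 0, "rz": 0, "gripper": 0.015}, {"tx": 0, "ty": 0, "tz": 0, "rx": 0, "ry": 0, "rz": 0, "gripper": 0.015}]}}

```text
clock: 9.65
eef_pos: [529.7, -188.7, 139.2]
ee_rot: [0.663, 0.748, 0.001, -0.0]
wrist_force: [6.9, 2.4, -3.0]
width: 27.0
grip_force: 59.5
```

>>> {"fn": "jog_arm", "kwargs": {"rows": [{"tx": 0.0008, "ty": 0.0026, "tz": 0, "rx": 0, "ry": 0, "rz": 0, "gripper": 0.015}, {"tx": 0, "ty": 0, "tz": 0, "rx": 0, "ry": 0, "rz": 0, "gripper": 0.015}, {"tx": 0, "ty": 0, "tz": 0, "rx": 0, "ry": 0, "rz": 0, "gripper": 0.015}]}}

```text
clock: 9.9
eef_pos: [530.3, -186.8, 139.3]
ee_rot: [0.664, 0.748, 0.001, -0.0]
wrist_force: [6.0, 2.0, -2.8]
width: 27.1
grip_force: 59.5
```

>>> {"fn": "jog_arm", "kwargs": {"rows": [{"tx": 0.0007, "ty": 0.0027, "tz": 0, "rx": 0, "ry": 0, "rz": 0, "gripper": 0.015}, {"tx": 0, "ty": 0, "tz": 0, "rx": 0, "ry": 0, "rz": 0, "gripper": 0.015}, {"tx": 0, "ty": 0, "tz": 0, "rx": 0, "ry": 0, "rz": 0, "gripper": 0.015}]}}

```text
clock: 10.15
eef_pos: [530.4, -186.1, 139.4]
ee_rot: [0.664, 0.748, -0.0, 0.0]
wrist_force: [4.5, -2.5, -3.1]
width: 27.4
grip_force: 59.5
```

>>> {"fn": "jog_arm", "kwargs": {"rows": [{"tx": 0.0005, "ty": 0.0027, "tz": 0, "rx": 0, "ry": 0, "rz": 0, "gripper": 0.015}, {"tx": 0, "ty": 0, "tz": 0, "rx": 0, "ry": 0, "rz": 0, "gripper": 0.015}, {"tx": 0, "ty": 0, "tz": 0, "rx": 0, "ry": 0, "rz": 0, "gripper": 0.015}]}}

```text
clock: 10.4
eef_pos: [530.6, -185.3, 139.6]
ee_rot: [0.665, 0.747, -0.001, 0.001]
wrist_force: [3.8, -5.8, -2.7]
width: 27.5
grip_force: 59.5
```

>>> {"fn": "jog_arm", "kwargs": {"rows": [{"tx": 0, "ty": -0.001, "tz": -0.003, "rx": 0, "ry": 0, "rz": 0, "gripper": 0.015}, {"tx": 0, "ty": 0, "tz": -0.002, "rx": 0, "ry": 0, "rz": 0, "gripper": 0.015}, {"tx": 0, "ty": 0, "tz": 0, "rx": 0, "ry": 0, "rz": 0, "gripper": 0.015}]}}

```text
clock: 10.65
eef_pos: [530.6, -185.7, 134.9]
ee_rot: [0.665, 0.747, -0.001, 0.001]
wrist_force: [3.1, -4.0, 1.2]
width: 27.1
grip_force: 60.2
```

>>> {"fn": "jog_arm", "kwargs": {"rows": [{"tx": 0, "ty": 0, "tz": -0.002, "rx": 0, "ry": 0, "rz": 0, "gripper": 0.015}, {"tx": 0, "ty": 0, "tz": 0, "rx": 0, "ry": 0, "rz": 0, "gripper": 0.015}]}}

```text
clock: 10.82
eef_pos: [530.8, -185.7, 134.3]
ee_rot: [0.665, 0.747, -0.0, 0.001]
wrist_force: [-1.7, -2.5, 18.4]
width: 26.8
grip_force: 62.0
```

The pawl rests on a tooth top, which is allowed. I'll relieve the force and let go.

>>> {"fn": "jog_arm", "kwargs": {"rows": [{"tx": 0, "ty": 0, "tz": 0.0015, "rx": 0, "ry": 0, "rz": 0, "gripper": 0.015}, {"tx": 0, "ty": 0, "tz": 0, "rx": 0, "ry": 0, "rz": 0, "gripper": 0.035}, {"tx": 0, "ty": 0, "tz": 0, "rx": 0, "ry": 0, "rz": 0, "gripper": 0.05}, {"tx": 0, "ty": 0, "tz": 0, "rx": 0, "ry": 0, "rz": 0, "gripper": 0.05}, {"tx": 0, "ty": 0, "tz": 0, "rx": 0, "ry": 0, "rz": 0, "gripper": 0.05}]}}

```text
clock: 11.23
eef_pos: [529.6, -183.3, 133.1]
ee_rot: [0.664, 0.748, -0.0, -0.001]
wrist_force: [0.3, 0.1, 0.5]
width: 49.9
grip_force: 0.0
```

>>> {"fn": "jog_arm", "kwargs": {"rows": [{"tx": 0, "ty": 0, "tz": 0.01, "rx": 0, "ry": 0, "rz": 0, "gripper": 0.05}, {"tx": 0, "ty": 0, "tz": 0.03, "rx": 0, "ry": 0, "rz": 0, "gripper": 0.05}, {"tx": 0, "ty": 0, "tz": 0.035, "rx": 0, "ry": 0, "rz": 0, "gripper": 0.05}, {"tx": 0, "ty": 0, "tz": 0.02, "rx": 0, "ry": 0, "rz": 0, "gripper": 0.05}, {"tx": -0.02, "ty": 0.03, "tz": 0, "rx": 0, "ry": 0, "rz": 0, "gripper": 0.05}, {"tx": -0.02, "ty": 0.03, "tz": 0, "rx": 0, "ry": 0, "rz": 0, "gripper": 0.05}, {"tx": 0, "ty": 0, "tz": 0, "rx": 0, "ry": 0, "rz": 0, "gripper": 0.05}, {"tx": 0, "ty": 0, "tz": 0, "rx": 0, "ry": 0, "rz": 0, "gripper": 0.05}]}}

```text
clock: 11.9
eef_pos: [489.7, -122.2, 229.3]
ee_rot: [0.663, 0.749, 0.0, -0.001]
wrist_force: [0.3, -0.2, 0.3]
width: 49.8
grip_force: 0.0
```

```bash
python3 w.py pics/w5.png 49
```

```text
[ 489.71838171 -122.20479709  229.2665969 ] [ 6.62994602e-01  7.48623811e-01  4.07936939e-04 -6.16779395e-04] [479.4763832  -43.93863753 361.52724711]
294.0 [332.5  58. ] ((485.5352783203125, 12.756219863891602), (4.096683979034424, 55.32691192626953), 7.5057501792907715)
1979.0 [301.51515152  51.38383838] ((456.1627502441406, 18.572954177856445), (49.8218994140625, 65.87554931640625), 6.550625801086426)
```

View pics/w5.png

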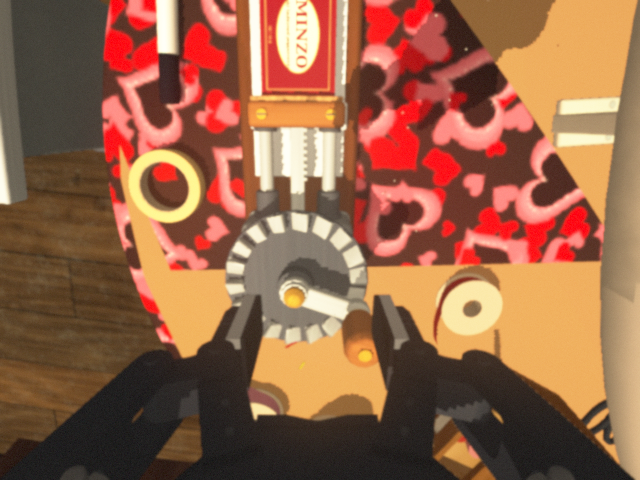

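The moving jaw (screws at 261 and 332, 114 px) is up against the tin, and the knob at (365, 355) px is free of the fingers. I'll check the jaw travel and the far end of the tin.

```bash
python3 - <<'E'
from h import *
c=cal("wrist"); im,D=robot.read_camera("wrist");P=cloud(c,D)
j=onz(c,[[261,114],[332,114]],64).mean(0); print(j, (j-[465.8,-68.3,64])[:2]@[-.1165,.9932], "knob top z",P[353:357,363:367,2].mean(), P[355,365])
im,D=robot.read_camera("scene"); cv2.imwrite("pics/s3.png",cv2.resize(im[200:340,210:400],None,fx=4,fy=4,interpolation=2)[...,::-1])
E
```

```text
[463.04558122 -37.02452137  64.        ] 31.38369516223649 knob top z 161.1109650084604 [ 531.45044017 -189.8190853   159.45700054]
```

View pics/s3.png

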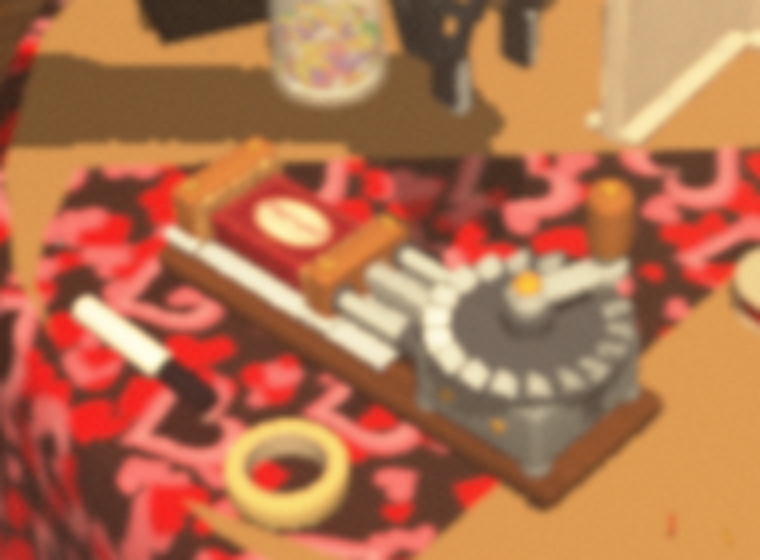

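```bash
python3 -c "
from cell import robot
print(robot.hand_in())"
```

```text
the job is handed in; nothing more can be done
None
```

The job is handed in, though no verdict came back: the tin lies between the jaws with the moving jaw closed on it (travel measured at about 31 mm, limits 30–38). The knob was let down and released with its pawl resting on a tooth top, and the arm never went near the jars or reels.

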